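# Chuck the turned holder and find its liner

### The job

Swing the cranked bar of the bench-mounted chuck anticlockwise, a little over a full turn, until its jaws are fully open; stand the turned wooden holder upright with its foot between the jaws, and swing the bar back clockwise until the jaws are closed on the foot. Then try the steel liners in the holder, one after another, to find the one that goes in until its flange sits flat on the rim (bigger ones do not enter, smaller ones sink past it); leave that one in, and all the others standing upright on the rubber mat. Leave the bottles and the sanding block alone.

Things in the scene. Friction and masses are not known exactly. Their poses are not given: they have to be found in the camera images.
- holder_a: turned wooden holder: round wood pot 72 mm tall, 66 mm wide, on a foot 48 mm wide and 14.5 mm high; straight bore 50 mm deep, open at the top. One of three, alike but for the bore; only one is present (others None). Bore not given: 41, 48 or 55 mm, 3 mm wider than the body of the liner that belongs in it. Loose, about 0.16 kg, starts upright. Origin: centre of the underside; z up.
- holder_b: turned wooden holder: round wood pot 72 mm tall, 66 mm wide, on a foot 48 mm wide and 14.5 mm high; straight bore 50 mm deep, open at the top. One of three, alike but for the bore; only one is present (others None). Bore not given: 41, 48 or 55 mm, 3 mm wider than the body of the liner that belongs in it. Loose, about 0.16 kg, starts upright. Origin: centre of the underside; z up.
- holder_c: turned wooden holder: round wood pot 72 mm tall, 66 mm wide, on a foot 48 mm wide and 14.5 mm high; straight bore 50 mm deep, open at the top. One of three, alike but for the bore; only one is present (others None). Bore not given: 41, 48 or 55 mm, 3 mm wider than the body of the liner that belongs in it. Loose, about 0.16 kg, starts upright. Origin: centre of the underside; z up.
- liner_31: open round steel liner: body and neck 31 mm outside diameter, 78 mm tall; a flange 39 mm wide, 4 mm thick, runs round it 40 to 44 mm above its underside; the straight neck above the flange is the grip. Thick heavy base. Loose, 0.1 to 0.2 kg, starts upright on the mat, in any order; may be absent (None). Origin: centre of its underside; z up. Fitted, its underside is 32 mm above the holder's underside.
- liner_38: open round steel liner: body and neck 38 mm outside diameter, 78 mm tall; a flange 46 mm wide, 4 mm thick, runs round it 40 to 44 mm above its underside; the straight neck above the flange is the grip. Thick heavy base. Loose, 0.1 to 0.2 kg, starts upright on the mat, in any order. Origin: centre of its underside; z up. Fitted, its underside is 32 mm above the holder's underside.
- liner_45: open round steel liner: body and neck 45 mm outside diameter, 78 mm tall; a flange 53 mm wide, 4 mm thick, runs round it 40 to 44 mm above its underside; the straight neck above the flange is the grip. Thick heavy base. Loose, 0.1 to 0.2 kg, starts upright on the mat, in any order. Origin: centre of its underside; z up. Fitted, its underside is 32 mm above the holder's underside.
- liner_52: open round steel liner: body and neck 52 mm outside diameter, 78 mm tall; a flange 60 mm wide, 4 mm thick, runs round it 40 to 44 mm above its underside; the straight neck above the flange is the grip. Thick heavy base. Loose, 0.1 to 0.2 kg, starts upright on the mat, in any order. Origin: centre of its underside; z up. Fitted, its underside is 32 mm above the holder's underside.
- liner_59: open round steel liner: body and neck 59 mm outside diameter, 78 mm tall; a flange 67 mm wide, 4 mm thick, runs round it 40 to 44 mm above its underside; the straight neck above the flange is the grip. Thick heavy base. Loose, 0.1 to 0.2 kg, starts upright on the mat, in any order; may be absent (None). Origin: centre of its underside; z up. Fitted, its underside is 32 mm above the holder's underside.
- chuck_face (a point): centre of the flat upward face, 66 mm above the bench, of a steel scroll chuck (92 mm wide) fixed upright on a bench post. Four jaws, 12 mm high, stand round this point and move together. The holder's foot goes between them, underside flat on the face; open jaws leave 6 to 7 mm all round it, and in closing they push it to the centre.
- chuck_ring (a joint): angle in rad of the dark ring that works the jaws: 0 = jaws fully open; grows as the ring and its bar are turned CLOCKWISE seen from above. Starts closed, at 6.85 to 7.15. Each rad closes every jaw by 1 mm; the jaws touch the holder's foot at 6.8 and the ring stops at 7.2. It stays where it is left; turning takes about 1.5 N at the handle.
- bar_handle (a point): grip point, 99 mm above the bench, on the upright round wooden handle (18 mm diameter, from 52 to 112 mm above the bench, fixed to the bar) at the end of the ring's cranked bar. It goes round with the ring on a circle of 92 mm radius about the chuck's axis; the steel bar (10 mm thick) runs level from ring to handle 39 mm above the bench.
- mat: black rubber mat fixed to the bench, to the left of the chuck, 360 x 360 mm, 3 mm thick. Origin: centre of its underside; x and y along its sides.
- glue_bottle: white glue bottle, 60 mm across, 190 mm tall, a bystander. Origin: centre of its base.
- finish_bottle: black finish bottle, 54 mm across, 130 mm tall, a bystander. Origin: centre of its base.
- sanding_block: cork sanding block, 60 x 110 x 35 mm, a bystander. Origin: centre of its underside.
Things that resemble listed ones, but are neither listed nor needed, are in the scene too. What is shaped like the holder_a but blue is not meant.

How it is judged (in metres and radians):
On the way, in this order (a step that is already met when the one before it is completed fails the run):
1. the ring has been turned anticlockwise, a full turn or more, to below 0.5 rad: the jaws are fully open (value of joint chuck_ring below 0.5 rad), for 0.1 s.
2. the holder stands upright with its foot on the chuck face between the open jaws (((horizontal distance between holder_a and chuck_face below 0.01 m and z of holder_a in the frame of chuck_face between -0.004 and 0.004 m and angle between holder_a's own z axis and vertical below 0.06 rad) or (horizontal distance between holder_b and chuck_face below 0.01 m and z of holder_b in the frame of chuck_face between -0.004 and 0.004 m and angle between holder_b's own z axis and vertical below 0.06 rad) or (horizontal distance between holder_c and chuck_face below 0.01 m and z of holder_c in the frame of chuck_face between -0.004 and 0.004 m and angle between holder_c's own z axis and vertical below 0.06 rad)) and value of joint chuck_ring below 1 rad), for 0.2 s.
3. the ring has been turned clockwise, past 6.8 rad, until the jaws are closed on the foot of the holder (((horizontal distance between holder_a and chuck_face below 0.004 m and z of holder_a in the frame of chuck_face between -0.004 and 0.004 m and angle between holder_a's own z axis and vertical below 0.06 rad) or (horizontal distance between holder_b and chuck_face below 0.004 m and z of holder_b in the frame of chuck_face between -0.004 and 0.004 m and angle between holder_b's own z axis and vertical below 0.06 rad) or (horizontal distance between holder_c and chuck_face below 0.004 m and z of holder_c in the frame of chuck_face between -0.004 and 0.004 m and angle between holder_c's own z axis and vertical below 0.06 rad)) and value of joint chuck_ring above 6.8 rad), for 0.2 s.
4. the right liner sits in the chucked holder with its flange down on the rim (((horizontal distance between liner_31 and chuck_face below 0.005 m and z of liner_31 in the frame of chuck_face between 0.028 and 0.036 m and angle between liner_31's own z axis and vertical below 0.06 rad) or (horizontal distance between liner_38 and chuck_face below 0.005 m and z of liner_38 in the frame of chuck_face between 0.028 and 0.036 m and angle between liner_38's own z axis and vertical below 0.06 rad) or (horizontal distance between liner_45 and chuck_face below 0.005 m and z of liner_45 in the frame of chuck_face between 0.028 and 0.036 m and angle between liner_45's own z axis and vertical below 0.06 rad) or (horizontal distance between liner_52 and chuck_face below 0.005 m and z of liner_52 in the frame of chuck_face between 0.028 and 0.036 m and angle between liner_52's own z axis and vertical below 0.06 rad) or (horizontal distance between liner_59 and chuck_face below 0.005 m and z of liner_59 in the frame of chuck_face between 0.028 and 0.036 m and angle between liner_59's own z axis and vertical below 0.06 rad))), for 0.2 s.
At the end, for the whole second after the job is handed in: The holder is upright (0.06 rad), foot flat on the chuck face and central (4 mm each), ring past 6.8 rad, one liner upright in it with its flange on the rim (4 mm high or low, 5 mm off the axis), each other liner upright with its centre on the mat, all at rest (horizontal distance between each of holder_a, holder_b, holder_c and chuck_face below 0.004 m and z of holder_a in the frame of chuck_face between -0.004 and 0.004 m and angle between each of holder_a, holder_b, holder_c's own z axis and vertical below 0.06 rad and z of holder_b in the frame of chuck_face between -0.004 and 0.004 m and z of holder_c in the frame of chuck_face between -0.004 and 0.004 m and value of joint chuck_ring above 6.8 rad and ((horizontal distance between liner_31 and chuck_face below 0.005 m and z of liner_31 in the frame of chuck_face between 0.028 and 0.036 m and angle between liner_31's own z axis and vertical below 0.06 rad) or (horizontal distance between liner_38 and chuck_face below 0.005 m and z of liner_38 in the frame of chuck_face between 0.028 and 0.036 m and angle between liner_38's own z axis and vertical below 0.06 rad) or (horizontal distance between liner_45 and chuck_face below 0.005 m and z of liner_45 in the frame of chuck_face between 0.028 and 0.036 m and angle between liner_45's own z axis and vertical below 0.06 rad) or (horizontal distance between liner_52 and chuck_face below 0.005 m and z of liner_52 in the frame of chuck_face between 0.028 and 0.036 m and angle between liner_52's own z axis and vertical below 0.06 rad) or (horizontal distance between liner_59 and chuck_face below 0.005 m and z of liner_59 in the frame of chuck_face between 0.028 and 0.036 m and angle between liner_59's own z axis and vertical below 0.06 rad)) and ((horizontal distance between liner_31 and chuck_face below 0.005 m and z of liner_31 in the frame of chuck_face between 0.028 and 0.036 m and angle between liner_31's own z axis and vertical below 0.06 rad) or (x of liner_31 in the frame of mat between -0.18 and 0.18 m and y of liner_31 in the frame of mat between -0.18 and 0.18 m and height (world z) of liner_31 between -0.004 and 0.012 m and angle between liner_31's own z axis and vertical below 0.12 rad)) and ((horizontal distance between liner_38 and chuck_face below 0.005 m and z of liner_38 in the frame of chuck_face between 0.028 and 0.036 m and angle between liner_38's own z axis and vertical below 0.06 rad) or (x of liner_38 in the frame of mat between -0.18 and 0.18 m and y of liner_38 in the frame of mat between -0.18 and 0.18 m and height (world z) of liner_38 between -0.004 and 0.012 m and angle between liner_38's own z axis and vertical below 0.12 rad)) and ((horizontal distance between liner_45 and chuck_face below 0.005 m and z of liner_45 in the frame of chuck_face between 0.028 and 0.036 m and angle between liner_45's own z axis and vertical below 0.06 rad) or (x of liner_45 in the frame of mat between -0.18 and 0.18 m and y of liner_45 in the frame of mat between -0.18 and 0.18 m and height (world z) of liner_45 between -0.004 and 0.012 m and angle between liner_45's own z axis and vertical below 0.12 rad)) and ((horizontal distance between liner_52 and chuck_face below 0.005 m and z of liner_52 in the frame of chuck_face between 0.028 and 0.036 m and angle between liner_52's own z axis and vertical below 0.06 rad) or (x of liner_52 in the frame of mat between -0.18 and 0.18 m and y of liner_52 in the frame of mat between -0.18 and 0.18 m and height (world z) of liner_52 between -0.004 and 0.012 m and angle between liner_52's own z axis and vertical below 0.12 rad)) and ((horizontal distance between liner_59 and chuck_face below 0.005 m and z of liner_59 in the frame of chuck_face between 0.028 and 0.036 m and angle between liner_59's own z axis and vertical below 0.06 rad) or (x of liner_59 in the frame of mat between -0.18 and 0.18 m and y of liner_59 in the frame of mat between -0.18 and 0.18 m and height (world z) of liner_59 between -0.004 and 0.012 m and angle between liner_59's own z axis and vertical below 0.12 rad)) and linear speed of each of liner_31, liner_38, liner_45, liner_52, liner_59, holder_a, holder_b, holder_c below 0.02 m/s); the robot touches nothing.
It fails at once if the glue bottle is moved by more than 30 mm (distance of glue_bottle from where it was at the start of the episode above 0.03 m).
It fails at once if the finish bottle is moved by more than 30 mm (distance of finish_bottle from where it was at the start of the episode above 0.03 m).
It fails at once if the sanding block is moved by more than 30 mm (distance of sanding_block from where it was at the start of the episode above 0.03 m).
Of holder_a, holder_b, holder_c only 1 to 1 are there at a start; the rules pass over those that are not, and their reading is None.
Of liner_31, liner_59 only 1 to 2 are there at a start; the rules pass over those that are not, and their reading is None.
At some moment in a run one of liner_31, liner_38, liner_45, liner_52, liner_59 may be knocked a few centimetres aside while the robot is not near it.
It also fails if it takes over 210 s, if anything falls off the work surface, if the arm or the gripper's body presses on something with over 40 N, if the wrist force passes 120 N, or if a joint passes its speed limit or range.

### The arm

A 6-joint arm with a two-finger parallel gripper is mounted at the origin on the work surface. World frame = base frame: x ahead of the robot, y to its left, z up, the work surface at z = 0. Lengths are in mm, angles in rad, forces in N, time in s.
With the tool pointing down it reaches from about 350 to 875 mm from the base axis. Payload 4.2 kg.
Tool frame: the origin (TCP) lies midway between the tips of the shut fingers; the grasp point (between the pads) lies 19 mm behind it; z points along the fingers, y is the line along which they close (so a half turn about z gives the same grasp; the last joint's range is limited). The gripper opens to 85 mm and grips with 20 to 120 N. Pads are 22 mm wide; open, the fingers measure 114 mm over their backs; the gripper's body (76 mm by 85 mm) begins 54 mm behind the grasp point. The pads swing forward as they close: fully open they stand 13 mm farther back than shut.
Start: joints at [1.51, 0.385, 0.008, 0, -1.194, -0.259], TCP at [196.453, 593.3, 231.312] pointing down, gripper open.
Joint ranges: [-3.14, 3.14], [-1.21, 2.06], [-1.07, 1.41], [-3.16, 2.05], [-2.99, -0.16], [-3.1, 3.1]. Speed limits (rad/s): [2.79, 2.79, 3.14, 3.14, 3.14, 3.14].

### API

Orientations are given as a unit quaternion [w, x, y, z].
In Python, from rig import bot gives the robot as it stands. The module is installed in compiled form; this text tells all that it offers.
- The arm moves only by the shell command python3 -m crank 'ROWS' [FORCE]. ROWS is JSON, a list of rows, each a list of 3 entries, a list of its own where there are three numbers: the shift along the tool's x, y, z each as a share of 0.02 m, from -1 to 1, then the turn about the tool's z as a share of 0.08 rad, from -1 to 1, then the opening, from -1 (shut) to 1 (fully open), so that 0 is half open. In form: [[[x, y, z], turn, grip], ...]. A call has 1 to 5 rows; each row shifts and turns the commanded pose from where the row before left it, along the tool's axes as they then stand; what a row does not reach is not made up. A row lasts 1/10 s, in which the tool goes at most 50 mm and 8.59 degrees, less where a joint would pass 70% of its speed; a pose out of reach is approached as far as the arm can. A call with a number of a shift or a turn outside -1 to 1 is refused whole. A call with a gripper value outside its range is refused whole. The fingers move at their own pace and stop on an object; FORCE is the grip in N (left out, the last holds). Time passes only in rows, so rows that do not move let the fingers close. It gives the time, the measured TCP pose, the force, the opening and the grip force at its end, in the units of the state.
- bot.get_state(): the state, without advancing time (a new reading comes with each control period).
- bot.snapshot(name): name is "side" or "top" or "wrist"; returns a dict with "image" (400x640x3 uint8, red, green, blue), "z_map" (400x640 float32, mm along the optical axis (not along the pixel's ray), 0 where there is no reading), "vertical_fov" (degrees; the focal length in pixels is half the picture's height over the tangent of half this angle, whatever the lens; pixels are square), "cx", "cy" (the principal point, pixels), "distortion" ([k1, k2, p1, p2, k3] as OpenCV has them; the pictures are not rectified), "rvec" (rotation vector, rad) and "tvec" (3), from world to camera coordinates, as OpenCV has them; the wrist camera has in their place "T_tool_cam" (4x4, takes a point from camera to tool coordinates, whose origin is the TCP and whose axes are the flange's). Camera axes: x right, y down, z forward; pixel columns grow to the right and rows downward; lengths in mm; the calibration is good to about 2 mm. A picture is of the moment at which its call begins: read the wrist's pose just before it.
- bot.close_job(): hands the job in; it is judged then, once.
Trained networks look in the newest picture that a camera, given by its name, has taken for a name from the list of things; names that differ only in an ending like _2 or _b are one class to them, and where a whole thing is asked for, a point or a joint stands for the part that bears it (a point fixed in the world has none). Each returns a list of dicts, best first, with "score" (0 to 1); they miss things now and then, are a little off and sometimes report something else, mostly with a low value. They report only what shows in the picture. A call takes as long as a camera call. They do not tell look-alikes from the thing itself.
- bot.spot_in(camera, name): "bbox" ([left, top, right, bottom] in pixels, round what is visible of it).
The state is a dict: "time_s": time; "q": joint angles; "joint_vel": joint speeds; "tau": joint torques, N m; "tcp_pos": TCP position; "tool_rot": TCP orientation; "contact_force": force on the tool from outside, world axes, zero at the start; "ft_torque": the same for the moment, N m; "width": finger opening in mm; "grip_force": force on a finger pad.
Only numpy, scipy, OpenCV 4.12 (cv2) and the standard library are available. Lean on these libraries where they do the work, as an engineer would, in place of code of your own. Each camera call takes 0.05 s, during which the arm holds its last target. There are 200 camera calls.

## Working session

There is one attempt and no reset: what is moved stays moved. The work goes in short steps, Python scripts to look and compute and a shell command to move; the robot and the scene stay as the last step left them, time stands still between calls to the robot, and variables do not carry over. Pictures are saved under pics/ and viewed, at most 14 in all, crops included, and the job is handed in when it is done.

```bash
mkdir -p pics && cat > h.py <<'E'
import numpy as np, cv2
from rig import bot
from scipy.spatial.transform import Rotation as R
def cam(s,st=None):
    f=200/np.tan(np.radians(s["vertical_fov"])/2)
    K=np.array([[f,0,s["cx"]],[0,f,s["cy"]],[0,0,1.]]); D=np.array(s["distortion"],float)
    if "rvec" in s:
        Rm=cv2.Rodrigues(np.array(s["rvec"],float))[0]; t=np.array(s["tvec"],float)
        return K,D,Rm.T,-Rm.T@t          # cam->world
    q=st["tool_rot"]; Rt=R.from_quat([q[1],q[2],q[3],q[0]]).as_matrix(); T=np.array(s["T_tool_cam"])
    return K,D,Rt@T[:3,:3],Rt@T[:3,3]+np.array(st["tcp_pos"])
def snap(n):
    st=bot.get_state(); s=bot.snapshot(n); s["c"]=cam(s,st); return s
def rays(s,uv):
    K,D,Rm,o=s["c"]; p=cv2.undistortPoints(np.array(uv,float).reshape(-1,1,2),K,D)[:,0]
    return np.c_[p,np.ones(len(p))]@Rm.T,o
def onz(s,uv,z):
    d,o=rays(s,uv); return o+d*((z-o[2])/d[:,2])[:,None]
def cloud(s):
    v,u=np.mgrid[0:400,0:640]; d,o=rays(s,np.c_[u.ravel(),v.ravel()])
    return (o+d*s["z_map"].reshape(-1,1)).reshape(400,640,3)
def proj(s,P):
    K,D,Rm,o=s["c"]; r=cv2.Rodrigues(Rm.T)[0]
    return cv2.projectPoints(np.array(P,float).reshape(-1,3),r,-Rm.T@o,K,D)[0][:,0]
def save(s,n,box=None,k=1):
    im=s["image"][:,:,::-1]
    if box: im=im[box[1]:box[3],box[0]:box[2]]
    cv2.imwrite("pics/"+n,cv2.resize(im,None,fx=k,fy=k))
E
python3 - <<'E'
from h import *
names=["holder_a","liner_31","liner_38","liner_45","liner_52","liner_59","chuck_ring","bar_handle","mat","glue_bottle","finish_bottle","sanding_block"]
for c in ("top","side"):
    s=snap(c); save(s,c+"0.png"); C=cloud(s)
    print(c,"cam at",s["c"][3].round())
    for n in names:
        for d in bot.spot_in(c,n)[:4]:
            b=np.array(d["bbox"]); u,v=int((b[0]+b[2])/2),int((b[1]+b[3])/2)
            print(n,round(d["score"],2),b.round(),C[min(v,399),min(u,639)].round())
print({k:v for k,v in bot.get_state().items() if k in("time_s","tool_rot","tcp_pos","width")})
E
```

```text
top cam at [ 451.  -47. 1230.]
holder_a 0.79 [424. 255. 446. 280.] [ 339. -373.   57.]
holder_a 0.73 [447. 225. 475. 251.] [ 428. -455.   56.]
liner_31 0.76 [199. 173. 219. 189.] [614. 343.  17.]
liner_31 0.69 [194. 231. 225. 255.] [413. 340.  14.]
liner_31 0.65 [229. 204. 245. 219.] [513. 252.  23.]
liner_31 0.58 [262. 232. 283. 250.] [417. 136.  14.]
liner_38 0.76 [199. 173. 219. 189.] [614. 343.  17.]
liner_38 0.69 [194. 231. 225. 255.] [413. 340.  14.]
liner_38 0.65 [229. 204. 245. 219.] [513. 252.  23.]
liner_38 0.58 [262. 232. 283. 250.] [417. 136.  14.]
liner_45 0.76 [199. 173. 219. 189.] [614. 343.  17.]
liner_45 0.69 [194. 231. 225. 255.] [413. 340.  14.]
liner_45 0.65 [229. 204. 245. 219.] [513. 252.  23.]
liner_45 0.58 [262. 232. 283. 250.] [417. 136.  14.]
liner_52 0.76 [199. 173. 219. 189.] [614. 343.  17.]
liner_52 0.69 [194. 231. 225. 255.] [413. 340.  14.]
liner_52 0.65 [229. 204. 245. 219.] [513. 252.  23.]
liner_52 0.58 [262. 232. 283. 250.] [417. 136.  14.]
liner_59 0.76 [199. 173. 219. 189.] [614. 343.  17.]
liner_59 0.69 [194. 231. 225. 255.] [413. 340.  14.]
lin
[... 1693 characters left out ...]
 79.]
liner_59 0.76 [288. 293. 311. 332.] [523. 258.  81.]
liner_59 0.57 [226. 333. 257. 380.] [620. 319.  17.]
chuck_ring 0.41 [226. 332. 257. 377.] [620. 318.  21.]
bar_handle 0.68 [286. 174. 333. 199.] [ 556. -107.   53.]
mat 0.6 [185. 243. 405. 398.] [534. 256.  49.]
glue_bottle 0.95 [288.  69. 312. 134.] [ 625. -422.  114.]
glue_bottle 0.35 [340. 251. 372. 293.] [429. 158.  75.]
finish_bottle 0.85 [203. 202. 232. 248.] [727.  76.  86.]
sanding_block 0.71 [235. 142. 260. 175.] [ 749. -231.   34.]
{'time_s': 1.3, 'tcp_pos': array([196.46440229, 593.29082589, 231.30776527]), 'tool_rot': array([ 8.77849791e-06,  9.87244789e-01, -1.59209693e-01,  1.47017759e-05]), 'width': 85.02732630526604}
```

View pics/top0.png

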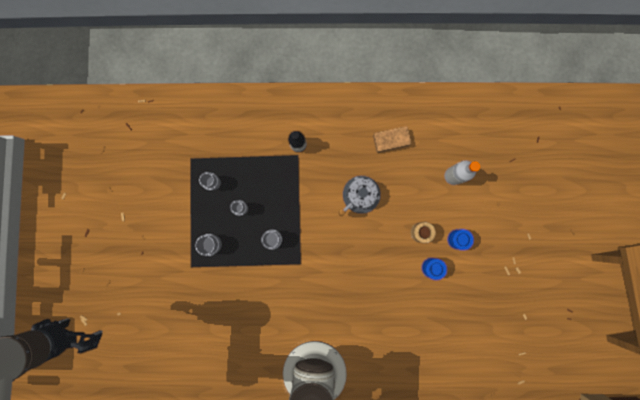

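View pics/side0.png

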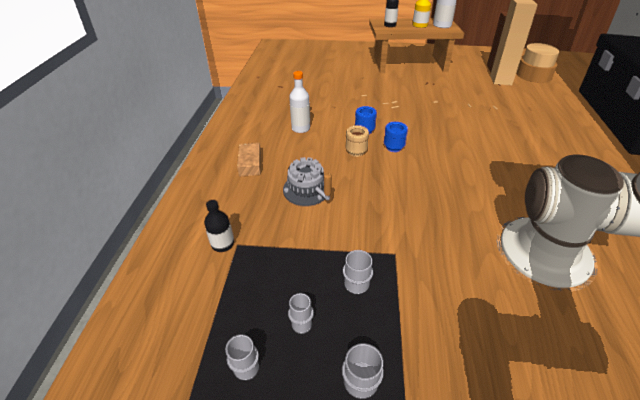

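```bash
python3 - <<'E'
from h import *
def circ(p):
    c,r=cv2.minEnclosingCircle(p.astype(np.float32)); return np.round([*c,2*r],1)
for c in ("top","side"):
    s=snap(c); C=cloud(s); z=C[...,2]
    for n,x,y,zl,zh,rad in [("holder",435,-345,60,80,60),("chuckjaws",545,-143,70,85,70),("handle",530,-110,90,118,130),("L",413,340,72,88,50),("L",417,136,72,88,50),("L",614,343,72,88,50),("L",513,252,72,88,50)]:
        m=(z>zl)&(z<zh)&(np.hypot(C[...,0]-x,C[...,1]-y)<rad)
        if m.sum()>3: print(c,n,m.sum(),circ(C[m][:,:2]),C[m].mean(0).round())
E
```

```text
top holder 225 [ 446.3 -337.5   63. ] [ 446. -337.   70.]
top chuckjaws 292 [ 564.6 -153.5   84.4] [ 567. -153.   76.]
top handle 29 [504.2 -84.3  17.5] [504. -85. 108.]
top L 73 [407.4 331.6  59.7] [408. 333.  78.]
top L 54 [422.4 131.3  51.8] [422. 133.  79.]
top L 57 [606.7 332.   46.6] [606. 333.  78.]
top L 43 [520.9 236.4  38.4] [521. 236.  78.]
side holder 254 [ 448.8 -335.5   66.4] [ 449. -332.   69.]
side chuckjaws 410 [ 572.3 -150.2   85.5] [ 571. -145.   77.]
side handle 77 [508.  -81.5  19.7] [508. -78. 104.]
side L 357 [408.5 333.5  59.5] [408. 334.  79.]
side L 240 [425.1 133.5  53.8] [425. 134.  79.]
side L 268 [609.2 334.1  46. ] [608. 335.  79.]
side L 195 [524.7 239.2  39.2] [525. 240.  79.]
```

```bash
python3 -m crank '[[[1,1,0],-1,0],[[1,1,0],-1,0],[[1,1,0],-1,0],[[1,1,0],-1,0],[[1,1,0],0,0]]' && python3 -m crank '[[[1,1,0],0,0],[[1,1,0],0,0],[[1,1,0],0,0],[[1,1,0],0,0],[[1,1,0],0,0]]'
```

```text
time_s: 1.9
tcp_pos: [279.2, 478.4, 231.6]
tool_rot: [-0.0, 1.0, 0.001, 0.0]
contact_force: [1.2, 1.2, 0.9]
width: 42.9
grip_force: 0.0
time_s: 2.4
tcp_pos: [379.5, 378.6, 231.5]
tool_rot: [-0.0, 1.0, 0.0, 0.0]
contact_force: [0.1, 0.5, -0.8]
width: 42.8
grip_force: 0.0
```

```bash
for i in 1 ; do python3 -m crank '[[[1,1,0],0,0],[[1,1,0],0,0],[[1,1,0],0,0],[[1,1,0],0,0],[[1,1,0],0,0]]'; python3 -m crank '[[[1,1,0],0,0],[[0,1,0],0,0],[[0,1,0],0,0],[[0,1,0],0,0],[[0,1,0],0,0]]'; python3 -m crank '[[[0,1,0],0,0],[[0,1,0],0,0],[[0,1,0],0,0],[[0,1,0],0,0],[[0,1,0],0,0]]';python3 -m crank '[[[0,1,0],0,0],[[0,1,0],0,0],[[0,1,0],0,0],[[0,1,0],0,0],[[0,1,0],0,0]]';python3 -m crank '[[[0,1,0],0,-0.1],[[0,1,0],0,-0.1],[[0,1,0],0,-0.1],[[0,0,0],0,-0.1],[[0,0,0],0,-0.1]]'; done | grep -E "tcp_pos|time|width|contact"
python3 - <<'E'
from h import *
s=snap("wrist"); save(s,"w1.png"); C=cloud(s); z=C[...,2]
np.save("w1.npy",C); print(s["c"][3], s["T_tool_cam"])
for n,zl,zh in (("handle",100,118),("jaws",74,82),("face",62,70),("ring",45,60)):
    m=(z>zl)&(z<zh); p=C[m][:,:2].astype(np.float32)
    if len(p)>3:
        c,r=cv2.minEnclosingCircle(p); print(n,len(p),np.round(c,1),round(2*r,1),p.mean(0))
E
```

```text
time_s: 2.9
tcp_pos: [479.5, 278.5, 231.5]
contact_force: [0.9, -0.3, 0.3]
width: 43.0
time_s: 3.4
tcp_pos: [498.0, 178.1, 231.6]
contact_force: [-0.4, -0.3, 0.5]
width: 42.7
time_s: 3.9
tcp_pos: [497.9, 78.2, 231.7]
contact_force: [0.7, -1.2, -0.4]
width: 42.8
time_s: 4.4
tcp_pos: [497.9, -21.6, 231.7]
contact_force: [0.7, 0.0, 0.3]
width: 42.5
time_s: 4.9
tcp_pos: [498.2, -80.8, 231.5]
contact_force: [-0.5, 1.2, -0.1]
width: 38.2
[577.59861139 -80.86034822 374.18516399] [[-6.52343529e-04 -9.50486006e-01 -3.10766675e-01  7.94803655e+01]
 [ 9.99999782e-01 -5.88514627e-04 -2.99158426e-04 -1.96894199e-02]
 [ 1.01455164e-04 -3.10766802e-01  9.50486183e-01 -1.42652494e+02]
 [ 0.00000000e+00  0.00000000e+00  0.00000000e+00  1.00000000e+00]]
handle 329 [507.4 -84.4] 18.0 [508.4504   -84.159645]
jaws 4442 [464.  -45.5] 586.7 [543.2762  -74.09915]
face 6239 [459.3 -91.1] 700.1 [ 514.11017 -157.96574]
ring 5239 [403.5 -61.9] 759.6 [ 442.46823 -114.17452]
```

View pics/w1.png

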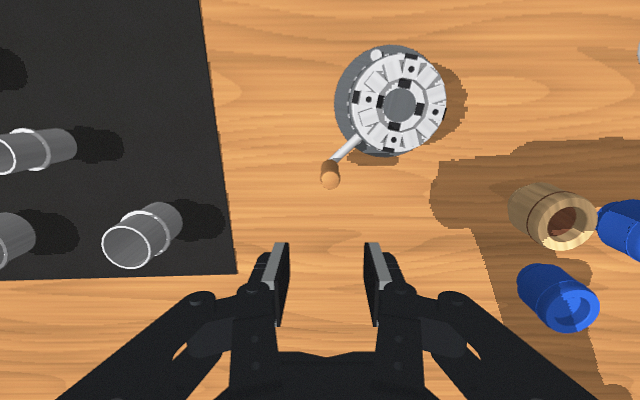

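The wrist view shows the chuck at about (400,103), its bar's wooden handle at (330,180), the wooden holder at (556,218), and blue decoys at (620,230) and (565,305).

```bash
python3 - <<'E'
from h import *
from scipy.optimize import least_squares
C=np.load("w1.npy"); z=C[...,2]
def near(x,y,r): return np.hypot(C[...,0]-x,C[...,1]-y)<r
m=near(568,-150,52)&(z>55); h,e=np.histogram(z[m],bins=np.arange(55,85,2)); print(dict(zip(e,h)))
m=near(568,-150,52)&(z>62)&(z<69); c,r=cv2.minEnclosingCircle(C[m][:,:2].astype(np.float32)); print("face",np.round(c,1),2*r)
m=near(568,-150,52)&(z>74)&(z<82); c,r=cv2.minEnclosingCircle(C[m][:,:2].astype(np.float32)); print("jaw",np.round(c,1),2*r,C[m][:,:2].mean(0))
m=near(447,-336,45)&(z>69)&(z<76); p=C[m][:,:2]; c,r=cv2.minEnclosingCircle(p.astype(np.float32)); d=np.hypot(*(p-np.array(c)).T)
print("holder",np.round(c,1),2*r,"bore~",2*np.percentile(d,[1,3,5,10]),len(p), np.histogram(d,bins=np.arange(14,36)))
E
```

```text
{np.int64(55): np.int64(14), np.int64(57): np.int64(8), np.int64(59): np.int64(6), np.int64(61): np.int64(9), np.int64(63): np.int64(260), np.int64(65): np.int64(2854), np.int64(67): np.int64(630), np.int64(69): np.int64(94), np.int64(71): np.int64(91), np.int64(73): np.int64(95), np.int64(75): np.int64(296), np.int64(77): np.int64(2620), np.int64(79): np.int64(360), np.int64(81): np.int64(0)}
face [ 569.7 -151.3] 92.1971664428711
jaw [ 569.7 -151.1] 80.54357147216797 [ 571.34190988 -151.17263742]
holder [ 446.7 -338.4] 66.10803985595703 bore~ [39.5059484  40.89959069 41.41638153 42.96717402] 1626 (array([  0,   0,   0,   0,   3,  25,  75, 125, 119, 110, 131, 132, 125,
       148, 141, 148, 165, 141,  35,   3,   0]), array([14, 15, 16, 17, 18, 19, 20, 21, 22, 23, 24, 25, 26, 27, 28, 29, 30,
       31, 32, 33, 34, 35]))
```

```bash
(python3 -m crank '[[[0.46,0.18,0.6],0,-0.1],[[0,0,1],0,-0.1],[[0,0,1],0,-0.1],[[0,0,1],0,-0.1],[[0,0,1],0,-0.1]]'; python3 -m crank '[[[0,0,1],0,-0.1],[[0,0,1],0,-0.1],[[0,0,1],0,-0.1],[[0,0,0],0,-1],[[0,0,0],0,-1]]' 25;python3 -m crank '[[[0,0,0],0,-1],[[0,0,0],0,-1],[[0,0,0],0,-1]]' ) | grep -E "tcp_pos|time|width|contact|grip"
cat > arc.py <<'E'
import sys
from h import *
n,d=int(sys.argv[1]),float(sys.argv[2]); c=np.array([569.7,-151.2]); r=92
p=np.array(bot.get_state()["tcp_pos"][:2]); print("now",p.round(1))
v=p-c; th=np.arctan2(v[1],v[0]); print("rad",np.hypot(*v).round(1),"th",th.round(3))
for i in range(n):
    th+=d; q=c+r*np.array([np.cos(th),np.sin(th)]); e=((q-p)/20*[1,-1]).round(2); p=p+e*[20,-20]; print("[[%g,%g,0],0,-1]"%tuple(e),end=",\n" if i%5==4 else ",")
E
python3 arc.py 34 0.2
```

```text
time_s: 5.45
tcp_pos: [508.2, -83.6, 137.6]
contact_force: [-0.2, -0.2, 0.3]
width: 38.3
grip_force: 0.0
time_s: 5.95
tcp_pos: [507.4, -83.9, 77.8]
contact_force: [2.2, -2.4, -13.5]
width: 17.2
grip_force: 26.0
time_s: 6.25
tcp_pos: [507.2, -84.1, 77.9]
contact_force: [4.8, -2.1, -23.1]
width: 17.2
grip_force: 25.1
now [507.2 -84.1]
rad 91.7 th 2.321
[[-0.62,0.68,0],0,-1],[[-0.45,0.8,0],0,-1],[[-0.29,0.87,0],0,-1],[[-0.11,0.91,0],0,-1],[[0.07,0.91,0],0,-1],
[[0.25,0.89,0],0,-1],[[0.42,0.81,0],0,-1],[[0.58,0.72,0],0,-1],[[0.71,0.58,0],0,-1],[[0.81,0.44,0],0,-1],
[[0.88,0.26,0],0,-1],[[0.91,0.08,0],0,-1],[[0.92,-0.1,0],0,-1],[[0.87,-0.27,0],0,-1],[[0.8,-0.45,0],0,-1],
[[0.7,-0.6,0],0,-1],[[0.57,-0.72,0],0,-1],[[0.41,-0.83,0],0,-1],[[0.23,-0.88,0],0,-1],[[0.06,-0.92,0],0,-1],
[[-0.12,-0.91,0],0,-1],[[-0.31,-0.87,0],0,-1],[[-0.47,-0.78,0],0,-1],[[-0.62,-0.68,0],0,-1],[[-0.74,-0.55,0],0,-1],
[[-0.83,-0.38,0],0,-1],[[-0.89,-0.22,0],0,-1],[[-0.92,-0.03,0],0,-1],[[-0.91,0.16,0],0,-1],[[-0.86,0.33,0],0,-1],
[[-0.77,0.49,0],0,-1],[[-0.66,0.64,0],0,-1],[[-0.52,0.75,0],0,-1],[[-0.36,0.85,0],0,-1],
```

```bash
(python3 -m crank '[[[-0.62,0.68,0],0,-1],[[-0.45,0.8,0],0,-1],[[-0.29,0.87,0],0,-1],[[-0.11,0.91,0],0,-1],[[0.07,0.91,0],0,-1]]' 25; python3 -m crank '[[[0.25,0.89,0],0,-1],[[0.42,0.81,0],0,-1],[[0.58,0.72,0],0,-1],[[0.71,0.58,0],0,-1],[[0.81,0.44,0],0,-1]]') | grep -E "tcp_pos|time|width|contact|grip"; python3 arc.py 24 0.2
```

```text
time_s: 6.75
tcp_pos: [475.7, -167.0, 79.0]
contact_force: [-4.7, 4.3, -10.2]
width: 17.4
grip_force: 25.7
time_s: 7.25
tcp_pos: [533.2, -236.0, 79.9]
contact_force: [-2.9, 7.1, -3.6]
width: 17.1
grip_force: 25.5
now [ 533.2 -236. ]
rad 92.4 th -1.978
[[0.88,0.26,0],0,-1],[[0.92,0.1,0],0,-1],[[0.91,-0.09,0],0,-1],[[0.88,-0.26,0],0,-1],[[0.81,-0.44,0],0,-1],
[[0.71,-0.59,0],0,-1],[[0.57,-0.71,0],0,-1],[[0.42,-0.82,0],0,-1],[[0.26,-0.88,0],0,-1],[[0.07,-0.92,0],0,-1],
[[-0.12,-0.91,0],0,-1],[[-0.29,-0.87,0],0,-1],[[-0.46,-0.79,0],0,-1],[[-0.6,-0.69,0],0,-1],[[-0.73,-0.56,0],0,-1],
[[-0.83,-0.4,0],0,-1],[[-0.89,-0.22,0],0,-1],[[-0.92,-0.05,0],0,-1],[[-0.91,0.14,0],0,-1],[[-0.86,0.32,0],0,-1],
[[-0.78,0.48,0],0,-1],[[-0.67,0.63,0],0,-1],[[-0.54,0.75,0],0,-1],[[-0.37,0.83,0],0,-1],
```

Tracking is excellent; I'll continue along the arc.

```bash
(python3 -m crank '[[[0.88,0.26,0],0,-1],[[0.92,0.1,0],0,-1],[[0.91,-0.09,0],0,-1],[[0.88,-0.26,0],0,-1],[[0.81,-0.44,0],0,-1]]' 25; python3 -m crank '[[[0.71,-0.59,0],0,-1],[[0.57,-0.71,0],0,-1],[[0.42,-0.82,0],0,-1],[[0.26,-0.88,0],0,-1],[[0.07,-0.92,0],0,-1]]'; python3 -m crank '[[[-0.12,-0.91,0],0,-1],[[-0.29,-0.87,0],0,-1],[[-0.46,-0.79,0],0,-1],[[-0.6,-0.69,0],0,-1],[[-0.73,-0.56,0],0,-1]]'; python3 -m crank '[[[-0.83,-0.4,0],0,-1],[[-0.89,-0.22,0],0,-1],[[-0.92,-0.05,0],0,-1],[[-0.91,0.14,0],0,-1],[[-0.86,0.32,0],0,-1]]') | grep -E "tcp_pos|time|width|contact|grip"; python3 arc.py 6 0.2
```

```text
time_s: 7.75
tcp_pos: [622.3, -228.9, 80.3]
contact_force: [-2.6, -5.2, -7.0]
width: 17.3
grip_force: 25.1
time_s: 8.25
tcp_pos: [667.8, -150.6, 81.6]
contact_force: [8.0, -5.3, -7.5]
width: 17.0
grip_force: 25.1
time_s: 8.75
tcp_pos: [622.3, -73.1, 82.3]
contact_force: [3.3, -4.3, -4.4]
width: 17.1
grip_force: 24.7
time_s: 9.25
tcp_pos: [534.2, -65.3, 82.4]
contact_force: [-2.3, 17.1, 0.8]
width: 17.1
grip_force: 25.9
now [534.2 -65.3]
rad 92.9 th 1.962
[[-0.79,0.48,0],0,-1],[[-0.71,0.58,0],0,-1],[[-0.58,0.72,0],0,-1],[[-0.42,0.81,0],0,-1],[[-0.25,0.88,0],0,-1],
[[-0.08,0.92,0],0,-1],
```

```bash
(python3 -m crank '[[[-0.79,0.48,0],0,-1],[[-0.71,0.58,0],0,-1],[[-0.58,0.72,0],0,-1],[[-0.42,0.81,0],0,-1]]' 25; python3 -m crank '[[[-0.1,0.4,0],0,-1],[[0,0,0],0,-1]]') | grep -E "tcp_pos|time|width|contact|grip"; python3 arc.py 2 0.2 | head -2
```

```text
time_s: 9.65
tcp_pos: [477.3, -118.7, 81.6]
contact_force: [-10.6, 9.6, 6.6]
width: 17.3
grip_force: 26.7
time_s: 9.85
tcp_pos: [474.9, -128.9, 81.5]
contact_force: [-12.2, 4.1, 9.3]
width: 17.2
grip_force: 27.1
now [ 474.9 -128.9]
rad 97.3 th 2.91
```

```bash
(python3 -m crank '[[[0,0,0],0,0],[[0,0,0],0,0],[[0,0,-1],0,0],[[0,0,-1],0,0],[[0,0,-1],0,0]]'; python3 -m crank '[[[0,0,-1],0,1],[[-0.2,1,-1],0,1],[[-0.2,1,-1],0,1],[[-0.2,1,-1],0,1],[[-0.2,1,-1],0,1]]';python3 -m crank '[[[-0.2,1,0],0,1],[[-0.2,1,0],0,1],[[-0.2,1,0],0,1],[[-0.2,1,0],0,1],[[0,0,0],0,1]]') | grep -E "tcp_pos|time|width|contact"
python3 - <<'E'
from h import *
s=snap("wrist"); save(s,"w2.png"); C=cloud(s); z=C[...,2]
def near(x,y,r): return np.hypot(C[...,0]-x,C[...,1]-y)<r
def f(n,m):
    p=C[m][:,:2].astype(np.float32)
    if len(p)<5: print(n,"none"); return
    c,r=cv2.minEnclosingCircle(p); d=np.hypot(*(p-np.array(c)).T); print(n,len(p),np.round(c,1),round(2*r,1),(2*np.percentile(d,[2,5,10])).round(1))
f("holder rim",near(447,-338,42)&(z>69)&(z<76)); f("face",near(570,-151,52)&(z>62)&(z<69)); f("handle",near(480,-128,40)&(z>102)&(z<118))
f("jaw",near(570,-151,60)&(z>75)&(z<82))
f("blue1",near(430,-450,45)&(z>60)&(z<80)); f("blue2",near(340,-370,45)&(z>60)&(z<80))
print(bot.get_state()["tcp_pos"])
E
```

```text
time_s: 10.35
tcp_pos: [481.1, -128.7, 141.6]
contact_force: [1.2, -0.3, -0.2]
width: 42.8
time_s: 10.85
tcp_pos: [464.5, -209.6, 242.0]
contact_force: [-0.2, 0.7, -0.2]
width: 85.1
time_s: 11.35
tcp_pos: [448.2, -290.5, 240.8]
contact_force: [0.4, 0.3, 0.3]
width: 85.6
holder rim 1617 [ 447.4 -338.6] 63.9 [41.1 41.9 43.1]
face 4636 [ 569.3 -151.6] 94.1 [ 9.7 15.5 21.8]
handle 390 [ 480.8 -129.2] 18.0 [2.8 4.3 6.2]
jaw 3519 [ 570.  -151.2] 95.7 [60.7 61.8 63.2]
blue1 2064 [ 425.8 -454.6] 65.1 [41.  41.6 42.3]
blue2 1454 [ 336.4 -371.2] 65.2 [40.6 41.8 42.7]
[ 448.23998309 -289.57827013  240.52163929]
```

View pics/w2.png

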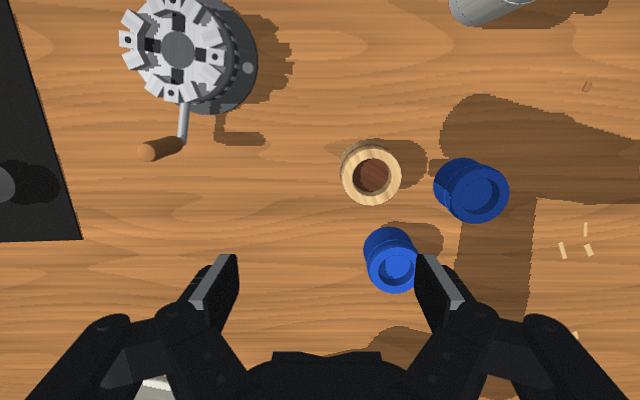

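```bash
(python3 -m crank '[[[-0.05,1,0.8],0,1],[[0,1,1],0,1],[[0,0.45,1],0,1],[[0,0,1],0,1],[[0,0,1],0,1]]'; python3 -m crank '[[[0,0,1],0,1],[[0,0,1],0,1],[[0,0,1],0,1],[[0,0,0],0,1]]'; python3 -m crank '[[[0,0,1],0,1],[[0,0,1],0,1],[[0,0,1],0,1],[[0,0,0],0,-1],[[0,0,0],0,-1]]' 30;python3 -m crank '[[[0,0,0],0,-1],[[0,0,0],0,-1],[[0,0,-0.3],0,-1],[[0,0,-1],0,-1],[[0,0,-1],0,-1]]' ) | grep -E "tcp_pos|time|width|contact|grip"
```

```text
time_s: 11.9
tcp_pos: [447.7, -337.4, 143.4]
contact_force: [-0.0, 0.0, -0.2]
width: 85.6
grip_force: 0.0
time_s: 12.3
tcp_pos: [446.0, -336.2, 81.4]
contact_force: [0.2, 0.6, 0.1]
width: 85.4
grip_force: 0.0
time_s: 12.8
tcp_pos: [448.1, -337.8, 24.7]
contact_force: [0.8, -0.7, -1.9]
width: 64.8
grip_force: 33.6
time_s: 13.3
tcp_pos: [446.6, -337.5, 70.2]
contact_force: [0.4, -0.1, -1.5]
width: 65.2
grip_force: 34.0
```

```bash
(python3 -m crank '[[[0,0,-1],0,-1],[[0,0,-1],0,-1],[[0.6,-0.95,-0.8],0,-1],[[0.6,-0.95,0],0,-1],[[0.6,-0.95,0],0,-1]]' 30; python3 -m crank '[[[0.6,-0.95,0],0,-1],[[0.6,-0.95,0],0,-1],[[0.6,-0.95,0],0,-1],[[0.6,-0.95,0],0,-1],[[0.6,-0.95,0],0,-1]]'; python3 -m crank '[[[0.6,-0.95,0],0,-1],[[0.6,-0.8,0],0,-1],[[0,0,0],0,-1],[[0,0,0],0,-1]]' ) | grep -E "tcp_pos|time|width|contact|grip"
python3 - <<'E'
from h import *
s=snap("wrist"); C=cloud(s); z=C[...,2]; t=bot.get_state()["tcp_pos"]; print(t); save(s,"w3.png")
m=(np.hypot(C[...,0]-t[0],C[...,1]-t[1])<42)&(abs(z-t[2]-47)<6)
p=C[m][:,:2].astype(np.float32); c,r=cv2.minEnclosingCircle(p); print(len(p),c,2*r,np.median(z[m]),p.min(0),p.max(0))
E
```

```text
time_s: 13.8
tcp_pos: [483.5, -280.1, 126.9]
contact_force: [-0.2, -0.3, -1.9]
width: 64.9
grip_force: 34.1
time_s: 14.3
tcp_pos: [543.2, -184.7, 126.1]
contact_force: [-0.3, -0.3, -1.6]
width: 65.2
grip_force: 34.1
time_s: 14.7
tcp_pos: [566.9, -150.2, 125.4]
contact_force: [-0.6, 0.5, -1.8]
width: 65.2
grip_force: 34.1
[ 566.50065483 -150.64426322  125.34465113]
11902 (578.76416015625, -150.53834533691406) 80.22251892089844 172.79377540808392 [ 544.74005 -190.64787] [ 599.7491  -110.42881]
```

View pics/w3.png

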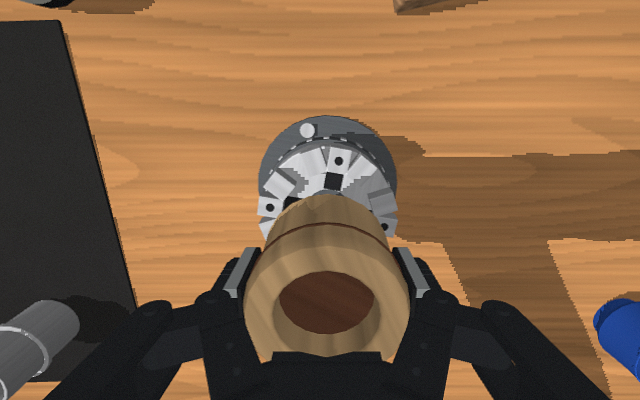

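```bash
(python3 -m crank '[[[0.15,0.04,0.5],0,-1],[[0,0,0.6],0,-1],[[0,0,0.5],0,-1],[[0,0,0.05],0,-1],[[0,0,0],0,-1]]' 30; python3 -m crank '[[[0,0,0.05],0,-1],[[0,0,0],0,-1]]' ) | grep -E "tcp_pos|time|width|contact|grip"
```

```text
time_s: 15.25
tcp_pos: [569.4, -151.5, 91.5]
contact_force: [-0.2, 0.0, -1.7]
width: 64.9
grip_force: 34.1
time_s: 15.45
tcp_pos: [569.8, -151.3, 91.3]
contact_force: [-0.5, 0.8, -1.5]
width: 64.7
grip_force: 34.1
```

```bash
(python3 -m crank '[[[0,0,0.05],0,-1],[[0,0,0],0,-1]]' ;python3 -m crank '[[[0,0,0.05],0,-1],[[0,0,0],0,-1]]' ) | grep -E "tcp_pos|contact"
```

```text
tcp_pos: [569.8, -151.3, 90.3]
contact_force: [0.0, 0.3, -1.5]
tcp_pos: [569.9, -151.3, 90.2]
contact_force: [-1.6, 1.4, 3.2]
```

```bash
(python3 -m crank '[[[0,0,0],0,1],[[0,0,0],0,1],[[0,0,0],0,1],[[0,0,-0.5],0,1],[[0,0,-1],0,1]]'; python3 -m crank '[[[0,0,-1],0,1],[[0,0,-1],0,1],[[0,0,-1],0,1],[[0,0,-1],0,1],[[0,0,-1],0,1]]'; python3 -m crank '[[[-0.9,-0.2,0],0,0],[[-0.9,-0.2,0],0,0],[[-0.9,-0.2,0],0,0],[[-0.9,-0.2,0],0,0],[[-0.9,-0.2,0],0,-0.1]]'; python3 -m crank '[[[0,0,0],0,-0.1],[[0,0,0],0,-0.1]]') | grep -E "tcp_pos|time|width|contact"
python3 - <<'E'
from h import *
s=snap("wrist"); save(s,"w4.png"); C=cloud(s); z=C[...,2]
def near(x,y,r): return np.hypot(C[...,0]-x,C[...,1]-y)<r
def f(n,m):
    p=C[m][:,:2].astype(np.float32)
    if len(p)<5: print(n,"none"); return
    c,r=cv2.minEnclosingCircle(p); d=np.hypot(*(p-np.array(c)).T); print(n,len(p),np.round(c,1),round(2*r,1),(2*np.percentile(d,[2,5,10])).round(1),np.median(C[m][:,2]))
f("holder rim",near(570,-151,42)&(z>134)&(z<143)); f("handle",near(480,-128,30)&(z>102)&(z<118))
p=C[near(570,-151,42)&(z>134)&(z<143)]; A=np.c_[p[:,:2]-p[:,:2].mean(0),np.ones(len(p))]; print("tilt",np.linalg.lstsq(A,p[:,2],rcond=None)[0].round(3))
print(bot.get_state()["tcp_pos"])
E
```

```text
time_s: 16.35
tcp_pos: [568.8, -151.3, 118.5]
contact_force: [-0.4, -0.1, 0.7]
width: 85.6
time_s: 16.85
tcp_pos: [569.9, -151.4, 221.0]
contact_force: [0.7, 0.4, 0.1]
width: 85.5
time_s: 17.35
tcp_pos: [479.2, -131.3, 220.1]
contact_force: [0.0, 0.2, -0.8]
width: 38.4
time_s: 17.55
tcp_pos: [480.3, -131.4, 220.3]
contact_force: [-0.2, -0.9, 0.2]
width: 38.5
holder rim 4193 [ 569.5 -151.4] 64.5 [40.7 41.4 42.8] 137.99285020643913
handle 344 [ 481.2 -128.9] 17.9 [2.7 4.  5.7] 110.59113213777485
tilt [ 3.00000e-03 -1.00000e-03  1.37865e+02]
[ 480.61045611 -131.47973201  220.02406269]
```

View pics/w4.png

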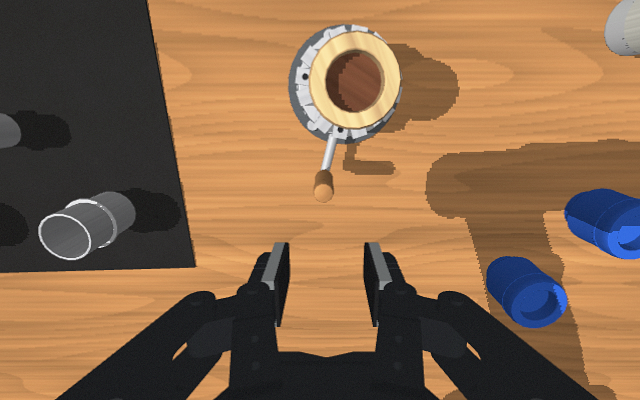

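```bash
(python3 -m crank '[[[0.03,-0.13,1],0,-0.1],[[0,0,1],0,-0.1],[[0,0,1],0,-0.1],[[0,0,1],0,-0.1],[[0,0,1],0,-0.1]]'; python3 -m crank '[[[0,0,1],0,-0.1],[[0,0,1],0,-0.1],[[0,0,0],0,-1],[[0,0,0],0,-1],[[0,0,0],0,-1]]' 25;python3 -m crank '[[[0,0,0],0,-1],[[0,0,0],0,-1]]' ) | grep -E "tcp_pos|time|width|contact|grip"
python3 arc.py 15 -0.2
```

```text
time_s: 18.1
tcp_pos: [481.5, -128.9, 118.5]
contact_force: [0.3, -0.3, -0.2]
width: 38.1
grip_force: 0.0
time_s: 18.6
tcp_pos: [480.5, -128.7, 78.5]
contact_force: [3.0, -2.0, -14.6]
width: 17.1
grip_force: 25.6
time_s: 18.8
tcp_pos: [480.5, -128.7, 78.5]
contact_force: [4.7, -2.5, -18.6]
width: 17.1
grip_force: 25.3
now [ 480.5 -128.7]
rad 92.0 th 2.895
[[0.31,-0.86,0],0,-1],[[0.48,-0.79,0],0,-1],[[0.62,-0.67,0],0,-1],[[0.75,-0.54,0],0,-1],[[0.84,-0.38,0],0,-1],
[[0.89,-0.2,0],0,-1],[[0.92,-0.02,0],0,-1],[[0.9,0.16,0],0,-1],[[0.86,0.33,0],0,-1],[[0.77,0.51,0],0,-1],
[[0.65,0.64,0],0,-1],[[0.52,0.76,0],0,-1],[[0.35,0.85,0],0,-1],[[0.18,0.9,0],0,-1],[[-0.01,0.92,0],0,-1],
```

```bash
(python3 -m crank '[[[0.31,-0.86,0],0,-1],[[0.48,-0.79,0],0,-1],[[0.62,-0.67,0],0,-1],[[0.75,-0.54,0],0,-1],[[0.84,-0.38,0],0,-1]]' 25; python3 -m crank '[[[0.89,-0.2,0],0,-1],[[0.92,-0.02,0],0,-1],[[0.9,0.16,0],0,-1],[[0.86,0.33,0],0,-1],[[0.77,0.51,0],0,-1]]'; python3 -m crank '[[[0.65,0.64,0],0,-1],[[0.52,0.76,0],0,-1],[[0.35,0.85,0],0,-1],[[0.18,0.9,0],0,-1],[[0,0.92,0],0,-1]]') | grep -E "tcp_pos|time|width|contact|grip"; python3 arc.py 18 -0.2
```

```text
time_s: 19.3
tcp_pos: [538.0, -64.0, 79.3]
contact_force: [-3.5, -5.4, -5.9]
width: 17.1
grip_force: 26.0
time_s: 19.8
tcp_pos: [629.0, -76.2, 79.6]
contact_force: [2.0, 10.5, -8.1]
width: 17.0
grip_force: 25.9
time_s: 20.3
tcp_pos: [666.4, -158.8, 80.6]
contact_force: [6.0, 2.5, -6.0]
width: 16.9
grip_force: 25.3
now [ 666.4 -158.8]
rad 97.0 th -0.079
[[-0.41,0.88,0],0,-1],[[-0.34,0.86,0],0,-1],[[-0.5,0.77,0],0,-1],[[-0.65,0.65,0],0,-1],[[-0.76,0.51,0],0,-1],
[[-0.85,0.35,0],0,-1],[[-0.9,0.18,0],0,-1],[[-0.92,-0.01,0],0,-1],[[-0.9,-0.19,0],0,-1],[[-0.84,-0.36,0],0,-1],
[[-0.76,-0.53,0],0,-1],[[-0.63,-0.66,0],0,-1],[[-0.49,-0.78,0],0,-1],[[-0.33,-0.86,0],0,-1],[[-0.15,-0.9,0],0,-1],
[[0.04,-0.92,0],0,-1],[[0.21,-0.89,0],0,-1],[[0.39,-0.84,0],0,-1],
```

```bash
(python3 -m crank '[[[-0.41,0.88,0],0,-1],[[-0.34,0.86,0],0,-1],[[-0.5,0.77,0],0,-1],[[-0.65,0.65,0],0,-1],[[-0.76,0.51,0],0,-1]]' 25; python3 -m crank '[[[-0.85,0.35,0],0,-1],[[-0.9,0.18,0],0,-1],[[-0.92,0,0],0,-1],[[-0.9,-0.19,0],0,-1],[[-0.84,-0.36,0],0,-1]]'; python3 -m crank '[[[-0.76,-0.53,0],0,-1],[[-0.63,-0.66,0],0,-1],[[-0.49,-0.78,0],0,-1],[[-0.33,-0.86,0],0,-1],[[-0.15,-0.9,0],0,-1]]') | grep -E "tcp_pos|time|width|contact|grip"; python3 arc.py 6 -0.2
```

```text
time_s: 20.8
tcp_pos: [610.3, -233.9, 80.8]
contact_force: [1.6, 6.6, -3.3]
width: 16.9
grip_force: 26.0
time_s: 21.3
tcp_pos: [527.7, -229.3, 81.2]
contact_force: [20.0, 25.6, -11.3]
width: 17.3
grip_force: 25.8
time_s: 21.8
tcp_pos: [476.9, -158.9, 81.4]
contact_force: [7.1, -3.9, -8.1]
width: 16.9
grip_force: 25.5
now [ 476.9 -158.9]
rad 93.1 th -3.059
[[0.07,-0.92,0],0,-1],[[0.2,-0.9,0],0,-1],[[0.37,-0.84,0],0,-1],[[0.53,-0.75,0],0,-1],[[0.67,-0.63,0],0,-1],
[[0.78,-0.48,0],0,-1],
```

```bash
(python3 -m crank '[[[0.07,-0.92,0],0,-1],[[0.2,-0.9,0],0,-1],[[0.37,-0.84,0],0,-1],[[0.53,-0.75,0],0,-1],[[0.48,-0.45,0],0,-1]]' 25; python3 -m crank '[[[0,0,0],0,-1],[[0,0,0],0,-1]]') | grep -E "tcp_pos|time|width|contact|grip"; python3 arc.py 1 -0.1
```

```text
time_s: 22.3
tcp_pos: [505.3, -81.9, 81.2]
contact_force: [-5.7, -3.6, 4.7]
width: 17.0
grip_force: 26.9
time_s: 22.5
tcp_pos: [507.0, -81.0, 81.2]
contact_force: [-3.6, 6.0, 4.9]
width: 17.3
grip_force: 27.0
now [507. -81.]
rad 94.1 th 2.3
[[0.43,-0.21,0],0,-1],
```

```bash
(python3 -m crank '[[[0,0,0],0,0],[[0,0,0],0,0],[[0,0,-1],0,0],[[0,0,-1],0,0],[[0,0,-1],0,0]]'; python3 -m crank '[[[0,0,-1],0,0],[[0,0,-1],0,0],[[0,0,-1],0,0],[[0,0,-1],0,0],[[0,0,0],0,0]]') | grep -E "tcp_pos|time|width|contact"
python3 - <<'E'
from h import *
s=snap("wrist"); save(s,"w5.png"); C=cloud(s); z=C[...,2]
def near(x,y,r): return np.hypot(C[...,0]-x,C[...,1]-y)<r
def f(n,m):
    p=C[m][:,:2].astype(np.float32)
    if len(p)<5: print(n,"none"); return
    c,r=cv2.minEnclosingCircle(p); d=np.hypot(*(p-np.array(c)).T); print(n,len(p),np.round(c,1),round(2*r,1),(2*np.percentile(d,[2,5,10])).round(1),np.median(C[m][:,2]))
    return np.array(c)
f("holder rim",near(570,-151,42)&(z>134)&(z<143)); h=f("handle",near(508,-81,30)&(z>102)&(z<118))
v=h-[569.7,-151.2]; print("th",np.arctan2(v[1],v[0]))
for n in bot.spot_in("wrist","liner_38")[:5]: print(n)
s=snap("top"); C=cloud(s); z=C[...,2]
for x,y in ((408,333),(424,133),(608,334),(523,238)): f("liner",near(x,y,60)&(z>72)&(z<88))
E
```

```text
time_s: 23.0
tcp_pos: [506.1, -82.5, 140.3]
contact_force: [-0.8, -0.4, 0.1]
width: 42.6
time_s: 23.5
tcp_pos: [507.9, -82.5, 222.7]
contact_force: [0.1, 0.4, -1.3]
width: 42.9
holder rim 3698 [ 569.7 -150.9] 64.6 [40.8 41.4 42.7] 137.9553576460017
handle 342 [510.9 -81.3] 18.3 [2.6 3.8 5.8] 110.5801350852737
th 2.2700315290358395
{'bbox': [95.0, 216.4, 179.8, 278.9], 'score': 0.83}
{'bbox': [0.5, 136.7, 69.1, 190.0], 'score': 0.78}
{'bbox': [0.0, 226.6, 29.6, 271.7], 'score': 0.6}
liner 73 [408.2 331.6] 60.0 [51.9 52.9 53.7] 78.6146932893837
liner none
liner 55 [605.1 332.1] 46.7 [38.2 38.5 39.7] 76.98248006736958
liner none
```

```bash
(python3 -m crank '[[[0,-1,0],0,0.3],[[0,-1,0],0,0.3],[[0,-1,0],0,0.3],[[0,-1,0],0,0.3],[[0,-1,0],0,0.3]]'; python3 -m crank '[[[0,-1,0],0,0.3],[[0,-1,0],0,0.3],[[0,-1,0],0,0.3],[[0,-1,0],0,0.3],[[0,-1,0],0,0.3]]'; python3 -m crank '[[[0,-1,0],0,0.3],[[0,-1,0],0,0.3],[[0,-1,0],0,0.3],[[0,-1,0],0,0.3],[[0,-1,0],0,0.3]]'; python3 -m crank '[[[0,-0.8,0],0,0.3],[[0,0,0],0,0.3],[[0,0,0],0,0.3]]') | grep -E "tcp_pos|time|width"
python3 - <<'E'
from h import *
s=snap("wrist"); save(s,"w6.png"); C=cloud(s); z=C[...,2]
def near(x,y,r): return np.hypot(C[...,0]-x,C[...,1]-y)<r
def f(n,m):
    p=C[m][:,:2].astype(np.float32)
    if len(p)<5: print(n,"none"); return
    c,r=cv2.minEnclosingCircle(p); print(n,len(p),np.round(c,1),round(2*r,1),np.median(C[m][:,2]))
for x,y in ((408,333),(424,133),(608,334),(523,238)): f("liner",near(x,y,45)&(z>76)&(z<86))
print(bot.get_state()["tcp_pos"])
E
```

```text
time_s: 24.15
tcp_pos: [505.0, 18.4, 218.0]
width: 55.5
time_s: 24.65
tcp_pos: [505.0, 118.3, 217.9]
width: 55.3
time_s: 25.15
tcp_pos: [505.1, 218.4, 218.0]
width: 55.2
time_s: 25.45
tcp_pos: [505.4, 233.9, 218.8]
width: 55.8
liner 305 [410.  335.3] 58.2 80.30653615620406
liner 398 [424.6 133.2] 52.5 80.35121057866075
liner 687 [607.7 332.9] 45.9 80.7429941604679
liner 375 [523.5 238. ] 37.9 80.8071888510645
[505.39846447 233.52589168 219.00759602]
```

View pics/w6.png

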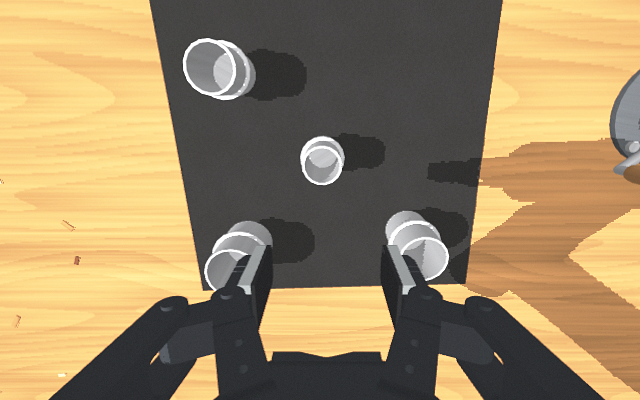

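```bash
(python3 -m crank '[[[0.9,-0.22,0.35],0,0.4],[[0,0,1],0,0.4],[[0,0,1],0,0.4],[[0,0,1],0,0.4],[[0,0,1],0,0.4]]'; python3 -m crank '[[[0,0,1],0,0.4],[[0,0,1],0,0.4],[[0,0,1],0,0.4],[[0,0,1],0,0.4],[[0,0,0],0,0.4]]';python3 -m crank '[[[0,0,0],0,-1],[[0,0,0],0,-1],[[0,0,0],0,-1],[[0,0,0],0,-1]]' 40;python3 -m crank '[[[0,0,-0.3],0,-1],[[0,0,-1],0,-1],[[0,0,-1],0,-1],[[0,0,-1],0,-1],[[0,0,-1],0,-1]]' ) | grep -E "tcp_pos|time|width|contact|grip"
```

```text
time_s: 26.0
tcp_pos: [523.7, 237.3, 131.8]
contact_force: [-0.6, 0.6, 0.6]
width: 59.8
grip_force: 0.0
time_s: 26.5
tcp_pos: [521.9, 236.2, 49.8]
contact_force: [0.1, -0.3, 0.4]
width: 59.9
grip_force: 0.0
time_s: 26.9
tcp_pos: [524.3, 238.6, 53.7]
contact_force: [0.4, -0.9, 3.4]
width: 36.2
grip_force: 40.4
time_s: 27.4
tcp_pos: [523.1, 238.1, 139.2]
contact_force: [0.3, 0.1, -0.4]
width: 36.0
grip_force: 40.2
```

```bash
(python3 -m crank '[[[0,0,-1],0,-1],[[0,0,-1],0,-1],[[0.12,1,-1],0,-1],[[0.12,1,-0.5],0,-1],[[0.12,1,0],0,-1]]' 40; python3 -m crank '[[[0.12,1,0],0,-1],[[0.12,1,0],0,-1],[[0.12,1,0],0,-1],[[0.12,1,0],0,-1],[[0.12,1,0],0,-1]]'; python3 -m crank '[[[0.12,1,0],0,-1],[[0.12,1,0],0,-1],[[0.12,1,0],0,-1],[[0.12,1,0],0,-1],[[0.12,1,0],0,-1]]'; python3 -m crank '[[[0.12,1,0],0,-1],[[0.12,1,0],0,-1],[[0.12,1,0],0,-1],[[0.12,1,0],0,-1],[[0.12,1,0],0,-1]]'; python3 -m crank '[[[0.12,1,0],0,-1],[[0,0.3,0],0,-1],[[0,0,0],0,-1]]' ) | grep -E "tcp_pos|time|width|contact|grip"
python3 - <<'E'
from h import *
s=snap("wrist"); save(s,"w7.png"); C=cloud(s); z=C[...,2]; t=np.array(bot.get_state()["tcp_pos"]); print(t)
zt=t[2]+27
m=(np.hypot(C[...,0]-t[0],C[...,1]-t[1])<40)&(abs(z-zt)<5)
p=C[m]; print("neck top",len(p),p.min(0),p.max(0),np.median(p[:,2]))
m=(np.hypot(C[...,0]-569.7,C[...,1]+151)<42)&(z>134)&(z<142); p=C[m]; print("rim",len(p),p.min(0),p.max(0))
E
```

```text
time_s: 27.9
tcp_pos: [531.3, 178.2, 210.5]
contact_force: [-0.2, -0.1, -1.6]
width: 36.5
grip_force: 40.4
time_s: 28.4
tcp_pos: [542.3, 77.5, 208.4]
contact_force: [-0.1, 0.1, -1.6]
width: 35.9
grip_force: 40.3
time_s: 28.9
tcp_pos: [554.4, -22.4, 208.4]
contact_force: [1.1, -0.7, -2.1]
width: 36.7
grip_force: 40.3
time_s: 29.4
tcp_pos: [566.4, -122.3, 208.4]
contact_force: [1.1, 0.1, -0.9]
width: 36.2
grip_force: 40.3
time_s: 29.7
tcp_pos: [568.8, -148.2, 208.1]
contact_force: [0.8, -0.0, -2.3]
width: 36.1
grip_force: 40.4
[ 568.88472988 -147.59373476  208.18119278]
neck top 3016 [ 548.83349903 -179.99944101  230.18380432] [ 587.44656479 -116.47147258  240.165784  ] 234.96303435862723
rim 2225 [ 551.9919412  -183.19777087  134.02029219] [ 602.12608938 -119.29117646  140.61514803]
```

View pics/w7.png

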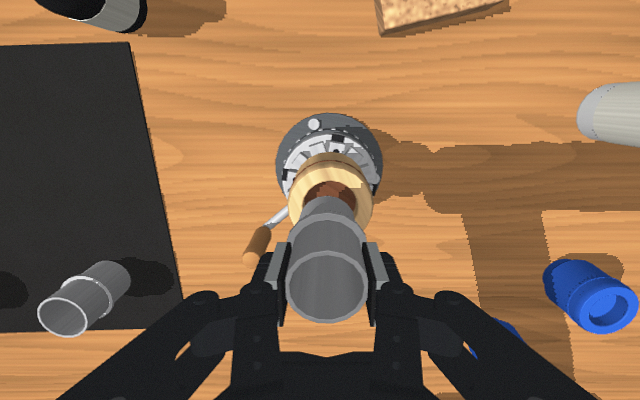

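```bash
(python3 -m crank '[[[0.07,0.17,0.5],0,-1],[[0,0,0.4],0,-1],[[0,0,0.3],0,-1],[[0,0,0],0,-1]]' 40; python3 -m crank '[[[0,0,0.15],0,-1],[[0,0,0],0,-1]]' ) | grep -E "tcp_pos|time|width|contact|grip"
```

```text
time_s: 30.15
tcp_pos: [569.8, -150.7, 182.6]
contact_force: [-0.4, -0.3, -1.7]
width: 36.4
grip_force: 40.3
time_s: 30.35
tcp_pos: [570.6, -151.0, 181.1]
contact_force: [-0.6, -0.4, -2.2]
width: 36.0
grip_force: 40.4
```

```bash
(python3 -m crank '[[[0,0,0.3],0,-1],[[0,0,0.3],0,-1],[[0,0,0.3],0,-1],[[0,0,0],0,-1]]' 40; python3 -m crank '[[[0,0,0.2],0,-1],[[0,0,0.2],0,-1],[[0,0,0],0,-1]]' ) | grep -E "tcp_pos|time|width|contact|grip"
```

```text
time_s: 30.75
tcp_pos: [569.9, -151.1, 161.9]
contact_force: [0.3, -0.4, -0.9]
width: 36.2
grip_force: 40.3
time_s: 31.05
tcp_pos: [570.3, -151.1, 154.6]
contact_force: [-0.9, -0.2, -0.6]
width: 36.2
grip_force: 40.4
```

```bash
(python3 -m crank '[[[0,0,0.2],0,-1],[[0,0,0],0,-1]]' 40; python3 -m crank '[[[0,0,0.06],0,-1],[[0,0,0],0,-1]]' ; python3 -m crank '[[[0,0,0.05],0,-1],[[0,0,0],0,-1]]') | grep -E "tcp_pos|time|contact"
```

```text
time_s: 31.25
tcp_pos: [570.4, -151.1, 150.8]
contact_force: [-0.3, -0.1, -1.3]
time_s: 31.45
tcp_pos: [570.7, -151.1, 150.0]
contact_force: [0.6, -0.1, -1.4]
time_s: 31.65
tcp_pos: [570.6, -151.1, 149.1]
contact_force: [0.1, -0.1, -1.2]
```

```bash
(python3 -m crank '[[[0,0,0.05],0,-1],[[0,0,0],0,-1]]' 40; python3 -m crank '[[[0,0,0.05],0,-1],[[0,0,0],0,-1]]') | grep -E "tcp_pos|time|contact"
```

```text
time_s: 31.85
tcp_pos: [570.8, -151.2, 148.7]
contact_force: [-0.7, 0.2, 1.6]
time_s: 32.05
tcp_pos: [570.9, -151.2, 148.6]
contact_force: [-3.0, 1.0, 7.0]
```

```bash
(python3 -m crank '[[[0,0,0],0,0.6],[[0,0,0],0,0.6],[[0,0,0],0,0.6],[[0,0,-0.5],0,0.6],[[0,0,-1],0,0.6]]'; python3 -m crank '[[[0,0,-1],0,0.6],[[0,0,-1],0,0.6],[[0,0,-1],0,0.6],[[-0.5,0,-1],0,0.6],[[-1,0,0],0,0.6]]'; python3 -m crank '[[[-1,0,0],0,0.6],[[-1,0,0],0,0.6],[[-1,0,0],0,0.6],[[-1,0,0],0,0.6],[[0,0,0],0,0.6]]') | grep -E "tcp_pos|time|width|contact"
cat > chk.py <<'E'
from h import *
import sys
def f(n,C,x,y,r,zl,zh):
    z=C[...,2]; m=(np.hypot(C[...,0]-x,C[...,1]-y)<r)&(z>zl)&(z<zh); p=C[m]
    if len(p)<5: print(n,"none"); return
    c,rr=cv2.minEnclosingCircle(p[:,:2].astype(np.float32)); A=np.c_[p[:,:2]-p[:,:2].mean(0),np.ones(len(p))]
    print(n,len(p),np.round(c,1),round(2*rr,1),np.linalg.lstsq(A,p[:,2],rcond=None)[0].round(3))
s=snap("wrist"); save(s,sys.argv[1]+"w.png"); C=cloud(s)
f("liner top",C,570,-151,30,171,181); f("flange",C,570,-151,30,139,147); f("rim",C,570,-151,42,134,139.5); f("handle",C,508,-81,25,102,118)
for c in ("top","side"):
    s=snap(c); save(s,sys.argv[1]+c+".png"); C=cloud(s); print(c)
    for x,y in ((408,333),(424,133),(608,334)): f("L",C,x,y,60,72,88)
    f("fitted",C,570,-151,35,165,185)
E
python3 chk.py a
```

```text
time_s: 32.55
tcp_pos: [569.7, -151.1, 176.2]
contact_force: [0.3, 0.6, 0.7]
width: 68.2
time_s: 33.05
tcp_pos: [542.9, -151.5, 260.8]
contact_force: [-0.2, 1.1, 0.1]
width: 68.6
time_s: 33.55
tcp_pos: [458.9, -151.2, 258.2]
contact_force: [0.5, 0.2, -0.7]
width: 68.1
liner top 789 [ 569.7 -151.5] 37.9 [-1.80000e-02 -2.00000e-03  1.75651e+02]
flange 775 [ 570.1 -151.1] 59.8 [-1.00000e-02 -6.00000e-03  1.41492e+02]
rim 2324 [ 569.4 -151.3] 64.4 [2.00000e-03 1.00000e-03 1.37806e+02]
handle 313 [510.3 -81.8] 18.0 [-7.80000e-02  1.96000e-01  1.10126e+02]
top
L 74 [408.1 332. ] 60.1 [-0.0000e+00 -2.5000e-02  7.8091e+01]
L none
L 57 [606.6 332.5] 47.0 [ 1.0000e-03 -2.4000e-02  7.7243e+01]
fitted 43 [ 568.  -152.5] 37.8 [2.5000e-02 2.0000e-02 1.7325e+02]
side
L 356 [408.5 333.9] 59.4 [-0.0000e+00  1.0000e-03  7.9346e+01]
L 140 [434.5  89.9] 52.4 [ 1.0000e-03 -5.6000e-02  7.8717e+01]
L 267 [609.5 333.9] 46.2 [1.1000e-02 1.1000e-02 7.9097e+01]
fitted 146 [ 571.  -149.1] 39.4 [-1.20000e-02 -1.30000e-02  1.71738e+02]
```

View pics/aside.png

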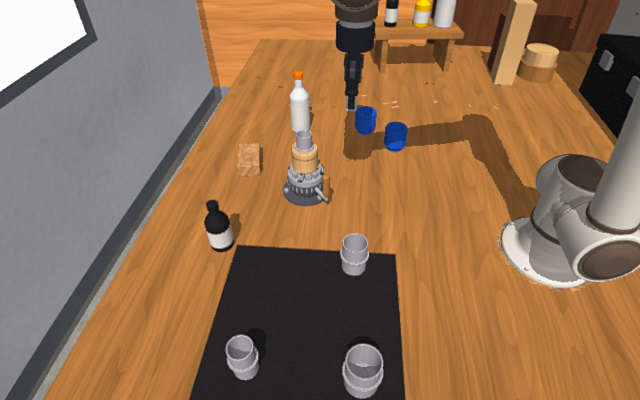

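View pics/aw.png

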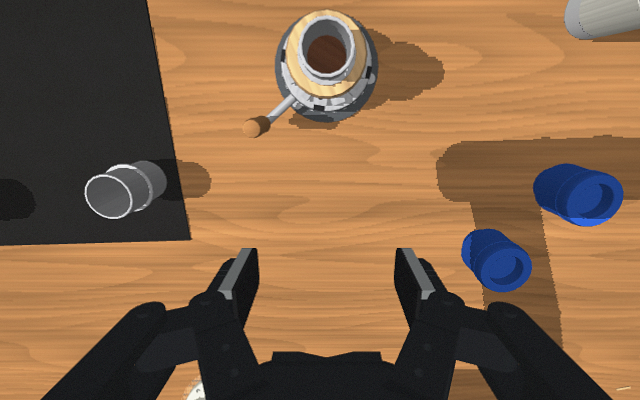

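```bash
python3 - <<'E'
from h import *
for c in ("side","wrist"):
    s=snap(c); C=cloud(s); z=C[...,2]; g=s["image"].max(2)
    m=(np.hypot(C[...,0]-430,C[...,1]-100)<70)&(z>76)&(z<86); p=C[m]; cc,r=cv2.minEnclosingCircle(p[:,:2].astype(np.float32)); print(c,"L52",np.round(cc,1),2*r,np.median(p[:,2]),np.percentile(p[:,2],[2,98]))
    # mat corner quad on plane z=3
    d=((g<60)&(z>-8)&(z<14)&(C[...,1]>0)&(C[...,0]>250)&(C[...,0]<720)).astype(np.uint8); k=cv2.morphologyEx(d,cv2.MORPH_OPEN,np.ones((3,3)))
    q=C[k>0]; print("mat y edge by x band",[(x,np.percentile(q[abs(q[:,0]-x)<15][:,1],0.5).round(1)) for x in (380,430,480,560)], "x",np.percentile(q[:,0],[0.5,99.5]).round(),"ymax",np.percentile(q[:,1],99.5).round())
E
```

```text
side L52 [434.3  88.7] 53.66867446899414 80.65872916891664 [76.39472544 84.43531879]
mat y edge by x band [(380, np.float64(51.0)), (430, np.float64(114.4)), (480, np.float64(55.4)), (560, np.float64(57.6))] x [340. 695.] ymax 390.0
wrist L52 [433.8  89. ] 53.35519790649414 80.17344685627052 [76.29259262 82.18962289]
mat y edge by x band [(380, np.float64(46.2)), (430, np.float64(47.5)), (480, np.float64(49.5)), (560, np.float64(51.5))] x [340. 643.] ymax 302.0
```

```bash
python3 -c "
from rig import bot
print(bot.close_job(), bot.get_state()['time_s'])"
```

```text
the job is handed in; nothing more can be done
the job is handed in; nothing more can be done
```

I handed the job in after about 34 s on the robot's clock, but the hand-in gave no verdict. The jaws are closed on the holder's foot, and liner_38 is in it with its flange on the rim. I picked liner_38 from the measured 41 mm bore and tried no other liner. The other three liners (45, 52 and 59) stand upright on the mat; liner_52 was knocked about 45 mm aside but is still about 42 mm inside the mat edge.

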